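Set the hem ruler and poise the marking pen

TASK

Lay the ruler flat on the table with a long edge flush against the pattern board's straight edge (the one that faces away from the robot), roughly centred on it, and let go of it. Then draw the thick marking pen up out of the tool stand, slant it about halfway between upright and lying with its nib down, and keep holding it still with the nib a few centimetres above the table, over the middle of the ruler's free long edge: the program finishes while holding the pen there, clear of the ruler. Leave the ruler flush and all the other things where they are.

Things in the scene. Friction and masses are not known exactly. Their poses are not given: they have to be found in the camera images.
- ruler_center (a point): Loose steel-grey metal ruler, a plate 240 x 60 x 4 mm with black tick marks, with an upright wooden grip bar 80 mm long, 16 mm wide and 40 mm tall standing along the middle of its top (its top 44 mm above the underside); about 0.2 kg, the same either way round. It starts flat on the table at one side of the board. The point is at the centre of plate and bar, 22 mm above the underside; x runs along its length, y across its width, z up.
- board: Pattern board of brown card, fixed to the table, 8 mm thick: one straight edge 260 mm long, facing away from the robot, with square ends 80 mm long and a round bulge towards the robot (175 mm from front to back in all). Origin at the middle of the straight edge, at table level; x points out of that edge, away from the board; y runs along the edge; z up.
- marker_mid (a point): Marking pen, grey with a narrow steel band near the nib: a straight round barrel 18 mm across and 150 mm long over all, its lowest 22 mm tapering to a blunt nib 8 mm wide and its top 7 mm slightly narrowed, about 50 g. It is the tallest tool in the stand, a plain thick barrel without a knob or a point at its top, standing loosely nib down in one of the sockets. The point is at its centre, 75 mm from either end; z runs from nib to tail.
- marker_nib (a point): The nib end of the same marking pen, in the middle of its lowest face; same axes.
- stand: Wooden tool stand, fixed, a block 170 x 55 x 70 mm (x, y, z) with three 21 mm square sockets, 60 mm deep, in a row along its x at -55, 0 and +55 mm, at the board's other side from the ruler. Which tool stands in which socket varies; the nearest tools are 55 mm apart, with free space on both y sides of the row. Origin at the centre of the underside.
- awl: Awl in the stand, to be left there: steel shank 18 mm across and 70 mm long, then a wooden pear knob 30 mm across, 112 mm long over all. Origin at its lower end.
- pencil: Wooden pencil in the stand, to be left there: 12 mm across, 138 mm long, point up. Origin at its lower end.
- weight: Round dark steel pattern weight lying on the board's bulge, 56 mm across, 24 mm high; leave alone. Origin under its centre.
- spool_a: Upright red spool of thread, 48 mm across, 70 mm high, beyond the board; leave alone. Origin under its centre.
- spool_b: Upright white spool of thread, 48 mm across, 70 mm high, beyond the board; leave alone. Origin under its centre.
- jar: Glass jar with a steel cap, 60 mm across, 70 mm high, beyond the board; leave alone. Origin under its centre.
- scissors: Tailor's scissors lying flat, about 200 mm long, 14 mm high, near the robot; leave alone. Origin at the pivot.

How it is judged:
By the outcome, as a careful person would: the job done as asked, in the order asked, and still so for the second after the job is handed in, while the arm keeps its last pose, push and grip.
It also fails if it takes over 61 s, if anything falls off the work surface, if the arm or the gripper's body presses on something with over 40 N, if the wrist force passes 120 N, or if a joint passes its speed limit or range.

ROBOT

A 7-joint arm with a two-finger parallel gripper is mounted at the origin on the work surface. World frame = base frame: x ahead of the robot, y to its left, z up, the work surface at z = 0. Lengths are in mm, angles in rad, forces in N, time in s.
With the tool pointing down it reaches from about 400 to 875 mm from the base axis. Payload 4.4 kg.
Tool frame: the origin (TCP) lies between the finger pads; the fingertips stand 11 mm ahead of it and the grasp point (between the pads) lies 8 mm behind it; y points along the fingers, x is the direction in which the jaws open and shut, and the axes are right-handed (so a half turn about y gives the same grasp; the last joint's range is limited). The gripper opens to 85 mm and grips with 20 to 120 N. Pads are 22 mm wide; open, the fingers measure 114 mm over their backs; the gripper's body (76 mm by 85 mm) begins 54 mm behind the grasp point. The pads swing forward as they close: fully open they stand 13 mm farther back than shut.
Start: joints at [1.112, 0.628, 0.038, 1.517, -0.027, 0.996, -0.02], TCP at [248.833, -600.5, 242.313] pointing down, gripper open.
Joint ranges: [-3.06, 3.06], [-0.37, 2.12], [-1.25, 1.32], [0.18, 2.47], [-1.1, 4.24], [0.23, 1.98], [-2.94, 2.94]. Speed limits (rad/s): [2.57, 2.57, 3.14, 3.14, 3.14, 3.14, 3.14].

INTERFACE

Orientations are given as [roll, pitch, yaw] about the fixed x, y, z axes, in that order (R = Rz(yaw) Ry(pitch) Rx(roll)).
In Python, from cell import * gives the robot as it stands.
- The arm moves only by the shell command python3 -m jog 'ROWS'. ROWS is JSON, a list of rows, each an object of numbers: "x", "y", "z": the shift along the tool's x, y, z in mm; "ax", "ay", "az": the turn, a rotation vector about the tool's x, y, z in rad; "grip": the finger opening in mm, from 0 to 85.4. In form: [{"x": .., "y": .., "z": .., "ax": .., "ay": .., "az": .., "grip": ..}, ...]. A call has 1 to 5 rows; each row is the pose to reach, as a shift and turn from the pose commanded when the call began, along the tool's axes at that moment; what a row does not reach only later rows make up. A row lasts 1/10 s, in which the tool goes at most 50 mm and 8.59 degrees, less where a joint would pass 70% of its speed; a pose out of reach is approached as far as the arm can. A call with a gripper value outside its range is refused whole. The fingers move at their own pace and stop on an object; the grip force is fixed at half the most. Time passes only in rows, so rows that repeat a pose let the fingers close. It gives the time, the measured TCP pose, the force and the opening at its end, in the units of the state.
- read_state(): the state, without advancing time (a new reading comes with each control period).
- get_image(name): name is "side" or "top" or "wrist"; returns a dict with "color" (384x512x3 uint8, red, green, blue), "vfov" (degrees; the focal length in pixels is half the picture's height over the tangent of half this angle, whatever the lens; pixels are square), "cx", "cy" (the principal point, pixels), "camera_from_world" (4x4, takes a point from world to camera coordinates). Camera axes: x right, y down, z forward; pixel columns grow to the right and rows downward; lengths in mm; the calibration is good to about 2 mm. A picture is of the moment at which its call begins. There is no depth.
- finish_job(): hands the job in, once; it reports no verdict.
The state is a dict: "clock": time; "qpos": joint angles; "qd": joint speeds; "tau": joint torques, N m; "eef_pos": TCP position; "tool_rot": TCP orientation; "force": force on the tool from outside, world axes, zero at the start; "torque": the same for the moment, N m; "width": finger opening in mm.
Only numpy, scipy, OpenCV 4.12 (cv2) and the standard library are available. Lean on these libraries where they do the work, as an engineer would, in place of code of your own. Each camera call takes 0.05 s, during which the arm holds its last target.

## Working session

There is one attempt and no reset: what is moved stays moved. The work goes in short steps, Python scripts to look and compute and a shell command to move; the robot and the scene stay as the last step left them, time stands still between calls to the robot, and variables do not carry over. Pictures are saved under pics/ and viewed, and the job is handed in when it is done.

```bash
ls; mkdir -p pics; python3 - <<'E'
from cell import *
import cv2,numpy as np
print(read_state())
for n in ["side","top","wrist"]:
    d=get_image(n); cv2.imwrite(f"pics/a_{n}.png",d["color"][:,:,::-1])
    print(n,d["vfov"],d["cx"],d["cy"],np.round(d["camera_from_world"],4).tolist())
E
```

```text
pics
{'clock': 0.0, 'qpos': array([ 1.11218288,  0.62934217,  0.03841647,  1.5183877 , -0.02699016,
        0.99631144, -0.01998868]), 'qd': array([-0.00088523, -0.00139873, -0.00293517,  0.00222458, -0.00191947,
        0.00027131, -0.00020051]), 'tau': array([ 2.40361638e-03, -5.63408947e+01,  1.22671712e+00, -1.93441826e+01,
        1.08230207e-02,  1.04831380e-02,  1.08049582e-05]), 'eef_pos': array([ 248.61324712, -599.90532726,  241.38488488]), 'tool_rot': array([-1.57081542,  0.0019313 , -1.17794606]), 'force': array([-0.131402  ,  0.33299481, -0.57611549]), 'torque': array([-0.02817401, -0.01498015, -0.0002755 ]), 'width': 85.60039066005966}
side 56.76577445435054 257.5434896597226 193.19819389495908 [[0.6646, -0.7471, -0.0122, -326.3345], [-0.5646, -0.4914, -0.6632, 344.8496], [0.4894, 0.4477, -0.7484, 680.7743], [0.0, 0.0, 0.0, 1.0]]
top 49.329243984622344 258.3802019830518 187.48260797229966 [[-0.0255, -0.9996, 0.0105, -1.7619], [-0.9964, 0.0246, -0.0814, 501.5969], [0.0812, -0.0126, -0.9966, 1294.6206], [0.0, 0.0, 0.0, 1.0]]
wrist 62.860946784822374 256.98141427335906 187.83388120463223 [[0.3825, -0.924, -0.0018, -648.7278], [-0.8774, -0.3638, 0.3128, -39.5655], [-0.2897, -0.118, -0.9498, 380.8158], [0.0, 0.0, 0.0, 1.0]]
```

View pics/a_side.png

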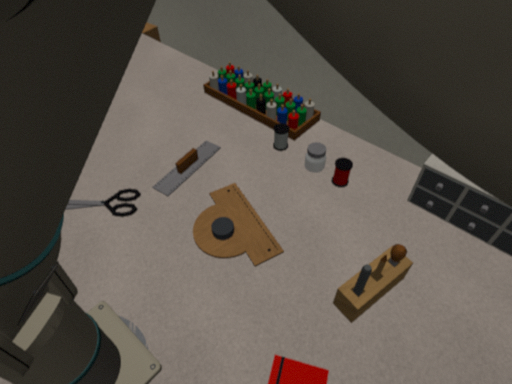

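View pics/a_top.png

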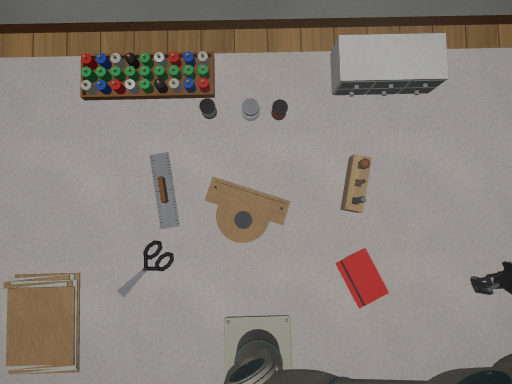

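View pics/a_wrist.png

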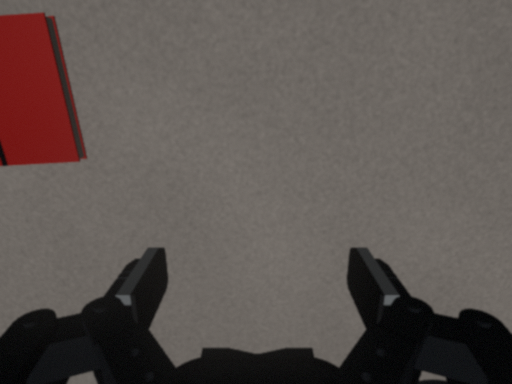

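```bash
cat > h.py <<'E'
import numpy as np,cv2
from cell import *
from scipy.spatial.transform import Rotation as Ro
def cam(d):
    h=d["color"].shape[0]; f=h/2/np.tan(np.radians(d["vfov"]/2))
    return f,d["cx"],d["cy"],np.array(d["camera_from_world"])
def ray(d,u,v):
    f,cx,cy,T=cam(d); R=T[:3,:3]; o=-R.T@T[:3,3]
    r=R.T@np.array([(u-cx)/f,(v-cy)/f,1]); return o,r/np.linalg.norm(r)
def onz(d,u,v,z):
    o,r=ray(d,u,v); return o+r*(z-o[2])/r[2]
def proj(d,p):
    f,cx,cy,T=cam(d); q=T[:3,:3]@np.array(p)+T[:3,3]
    return np.array([f*q[0]/q[2]+cx,f*q[1]/q[2]+cy])
def two(a,b):
    (o1,r1),(o2,r2)=a,b
    A=np.stack([r1,-r2],1); s=np.linalg.lstsq(A,o2-o1,rcond=None)[0]
    p,q=o1+s[0]*r1,o2+s[1]*r2; return (p+q)/2,np.linalg.norm(p-q)
def pose():
    s=read_state(); R=Ro.from_euler('xyz',s['tool_rot']).as_matrix(); return s,s['eef_pos'],R
def save(d,n,box=None,k=1):
    im=d["color"][:,:,::-1]
    if box: im=im[box[1]:box[3],box[0]:box[2]]
    im=cv2.resize(im,None,fx=k,fy=k,interpolation=cv2.INTER_CUBIC); cv2.imwrite("pics/"+n,im)
E
python3 - <<'E'
from h import *
t=get_image("top"); s=get_image("side")
np.savez("v0.npz",t=t,s=s)
save(t,"b_top1.png",(140,140,300,250),5)
save(t,"b_top2.png",(330,140,390,220),7)
save(s,"b_side1.png",(140,130,300,280),5)
save(s,"b_side2.png",(320,230,420,330),6)
E
```

```text
(no output)
```

View pics/b_top1.png

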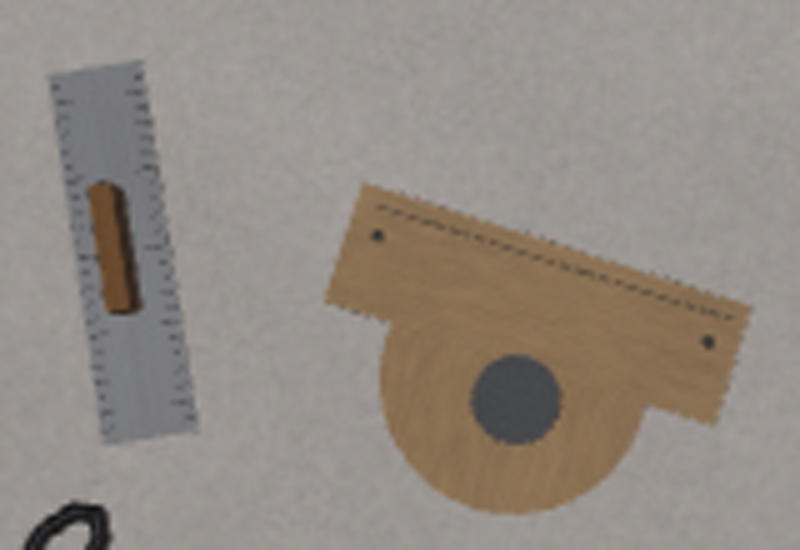

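View pics/b_top2.png

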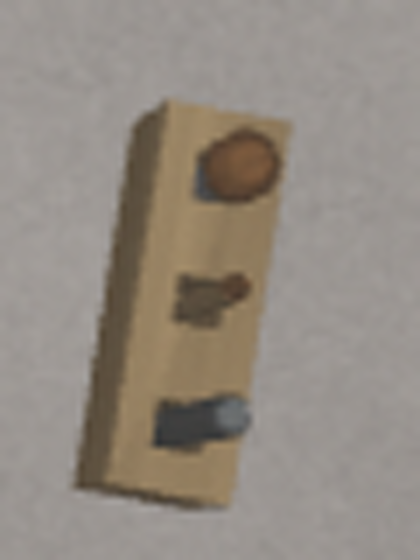

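View pics/b_side1.png

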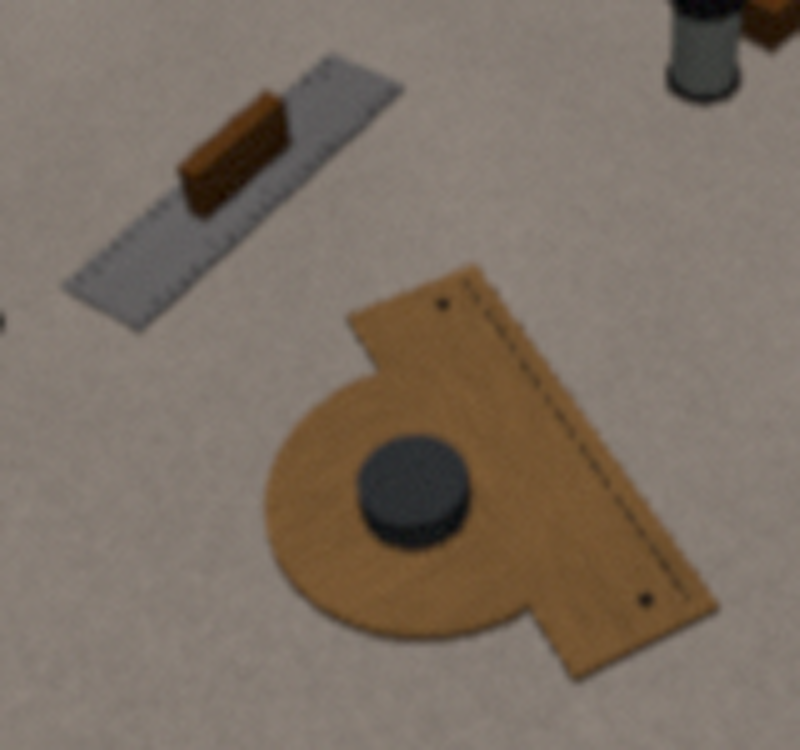

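View pics/b_side2.png

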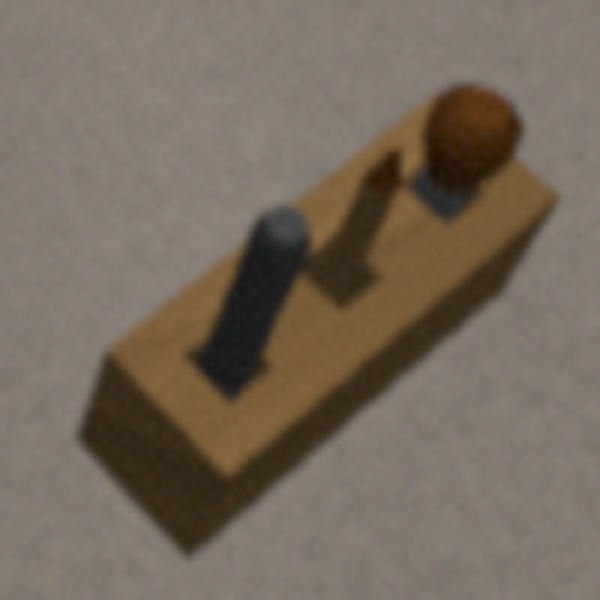

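```bash
cat >> h.py <<'E'
def v0():
    z=np.load("v0.npz",allow_pickle=True); return z["t"].item(),z["s"].item()
def px(u,v,box,k): return (u+.5)/k-.5+box[0],(v+.5)/k-.5+box[1]
E
python3 - <<'E'
from h import *
np.set_printoptions(precision=1,suppress=True)
t,s=v0()
T1=lambda u,v:px(u,v,(140,140),5); S1=lambda u,v:px(u,v,(140,130),5)
T2=lambda u,v:px(u,v,(330,140),7); S2=lambda u,v:px(u,v,(320,230),6)
def rep(n,tp,sp,z):
    p,e=two(ray(t,*tp),ray(s,*sp)); a=onz(t,*tp,z); b=onz(s,*sp,z); print(n,p,"err",round(e,1),"top@z",a[:2],"side@z",b[:2]); return p,(a+b)/2
print("ruler")
c=[rep("c",T1(*a),S1(*b),4) for a,b in [((49,75),(332,53)),((143,60),(403,88)),((200,432),(138,331)),((104,446),(65,287))]]
q=np.array([x[1] for x in c]); print("ctr",q.mean(0), "ang",np.degrees(np.arctan2(*(q[0]+q[1]-q[2]-q[3])[[1,0]])), np.linalg.norm(q[0]-q[3]),np.linalg.norm(q[0]-q[1]))
print("board")
b=[rep("b",T1(*a),S1(*c),8) for a,c in [((363,183),(477,264)),((752,307),(718,607))]]
q=np.array([x[1] for x in b]); d=q[1]-q[0]; print("mid",q.mean(0),np.linalg.norm(d),"ang",np.degrees(np.arctan2(d[1],d[0])))
print("stand top corners")
b=[rep("s",T2(*a),S2(*c),70) for a,c in [((167,100),(452,90)),((292,123),(556,199)),((230,507),(228,474)),((103,489),(108,353))]]
q=np.array([x[1] for x in b]); print(q.mean(0),q)
print("pen top"); rep("pen",T2(231,415),S2(286,222),160)
print("awl top"); rep("awl",T2(240,165),S2(472,130),107)
E
```

```text
ruler
c [616.9 331.2   3.2] err 0.1 top@z [616.8 331. ] side@z [616.4 330.4]
c [624.1 272.1   3.1] err 2.8 top@z [625. 271.] side@z [622.4 272.2]
c [386.5 237.2   4.5] err 1.1 top@z [387. 237.] side@z [386.3 238.1]
c [380.4 297.6   1.8] err 1.6 top@z [379.7 297.5] side@z [380.1 295. ]
ctr [501.7 284.    4. ] ang 8.22933416937337 239.12122547264272 59.53786987861138
board
b [542.5 131.2   6.7] err 0.9 top@z [542.  131.3] side@z [542. 130.]
b [ 456.7 -113.3    7.2] err 1.0 top@z [ 457.  -113.6] side@z [ 455.9 -113.2]
mid [499.2   8.6   8. ] 258.64647657665074 ang -109.31793600472277
stand top corners
s [ 594.2 -308.4   72.9] err 5.7 top@z [ 593.2 -306.5] side@z [ 598.4 -310.4]
s [ 581.4 -360.    69.9] err 1.6 top@z [ 581.8 -360.7] side@z [ 580.8 -359.4]
s [ 415.5 -325.6   72.6] err 0.7 top@z [ 415.3 -326. ] side@z [ 417.1 -325.7]
s [ 425.4 -272.4   71.4] err 3.2 top@z [ 424.5 -271.4] side@z [ 427.2 -273.5]
[ 504.8 -316.7   70. ] [[ 595.8 -308.5   70. ]
 [ 581.3 -360.    70. ]
 [ 416.2 -325.8   70. ]
 [ 425.9 -272.4   70. ]]
pen top
pen [ 450.8 -304.5  161.2] err 0.4 top@z [ 450.7 -304.6] side@z [ 451.7 -304.5]
awl top
awl [ 558.8 -327.   107.4] err 0.1 top@z [ 558.9 -327.2] side@z [ 559.1 -327. ]
```

```bash
cat >> h.py <<'E'
np.set_printoptions(precision=2,suppress=True)
def vert(yawdeg): return Ro.from_euler('xyz',[-np.pi/2,0,np.radians(yawdeg)]).as_matrix()
def rel(p,Rt=None):
    s,x,R=pose(); d=R.T@(np.array(p)-x)
    w=Ro.from_matrix(R.T@(R if Rt is None else Rt)).as_rotvec()
    return "t%.1f shift %s turn %s (%.1f deg) q %s"%(s['clock'],d.round(1),w.round(3),np.degrees(np.linalg.norm(w)),s['qpos'].round(2))
E
python3 -c "
from h import *
print(rel((480,-100,230)));print(rel((501.7,284,150),vert(-81.8)))"
```

```text
t0.2 shift [-373.7   12.2  405.1] turn [0. 0. 0.] (0.0 deg) q [ 1.11  0.63  0.04  1.52 -0.03  1.   -0.02]
t0.2 shift [-720.1   92.5  572.2] turn [ 0.    0.25 -0.  ] (14.3 deg) q [ 1.11  0.63  0.04  1.52 -0.03  1.   -0.02]
```

```bash
python3 -m jog '[{"x":-34,"z":37,"ay":0.05},{"x":-68,"z":74,"ay":0.1},{"x":-102,"z":111,"ay":0.15},{"x":-136,"z":148,"ay":0.2},{"x":-170,"z":185,"ay":0.25}]'; python3 -c "
from h import *
print(rel((480,-100,230)));print(rel((501.7,284,150),vert(-81.8)))"
```

```text
t0.2 shift [-373.7   12.2  405.1] turn [0. 0. 0.] (0.0 deg) q [ 1.11  0.63  0.04  1.52 -0.03  1.   -0.02]
t0.2 shift [-720.1   92.5  572.2] turn [ 0.    0.25 -0.  ] (14.3 deg) q [ 1.11  0.63  0.04  1.52 -0.03  1.   -0.02]$[0]: bad value
```

```bash
python3 -m jog '[{"x":-34,"y":0,"z":37,"ax":0,"ay":0.05,"az":0,"grip":85},{"x":-68,"y":0,"z":74,"ax":0,"ay":0.1,"az":0,"grip":85},{"x":-102,"y":0,"z":111,"ax":0,"ay":0.15,"az":0,"grip":85},{"x":-136,"y":0,"z":148,"ax":0,"ay":0.2,"az":0,"grip":85},{"x":-170,"y":0,"z":185,"ax":0,"ay":0.25,"az":0,"grip":85}]'; python3 -c "
from h import *
print(rel((480,-100,230)));print(rel((501.7,284,150),vert(-81.8)))"
```

```text
clock: 0.75
eef_pos: [354.7, -371.9, 242.4]
tool_rot: [-1.57, -0.0, -1.43]
force: [1.0, -0.6, -0.2]
width: 84.8
t0.8 shift [-251.7   12.4  162.1] turn [0. 0. 0.] (0.0 deg) q [ 0.68  0.44  0.1   1.89 -0.06  0.81 -0.61]
t0.8 shift [-628.9   92.4  237.3] turn [-0. -0.  0.] (0.2 deg) q [ 0.68  0.44  0.1   1.89 -0.06  0.81 -0.61]
```

```bash
N='"y":0,"ax":0,"ay":0,"az":0,"grip":85'; true; python3 -m jog '[{"x":-42,"y":0,"z":26,"ax":0,"ay":0,"az":0,"grip":85},{"x":-84,"y":0,"z":52,"ax":0,"ay":0,"az":0,"grip":85},{"x":-126,"y":0,"z":78,"ax":0,"ay":0,"az":0,"grip":85},{"x":-168,"y":0,"z":104,"ax":0,"ay":0,"az":0,"grip":85},{"x":-210,"y":0,"z":130,"ax":0,"ay":0,"az":0,"grip":85}]'; python3 -c "
from h import *
print(rel((501.7,284,150),vert(-81.8)))"
```

```text
clock: 1.25
eef_pos: [453.5, -145.5, 242.6]
tool_rot: [-1.57, -0.0, -1.428]
force: [0.7, -0.3, 0.9]
width: 85.0
t1.2 shift [-418.4   92.5  108.7] turn [-0. -0.  0.] (0.0 deg) q [ 0.2   0.38  0.07  1.99 -0.04  0.77 -1.14]
```

```bash
python3 -m jog '[{"x":-48,"y":5,"z":11,"ax":0,"ay":0,"az":0,"grip":85},{"x":-96,"y":10,"z":22,"ax":0,"ay":0,"az":0,"grip":85},{"x":-144,"y":15,"z":33,"ax":0,"ay":0,"az":0,"grip":85},{"x":-190,"y":20,"z":45,"ax":0,"ay":0,"az":0,"grip":85},{"x":-235,"y":25,"z":60,"ax":0,"ay":0,"az":0,"grip":85}]'; python3 -m jog '[{"x":-45,"y":12,"z":10,"ax":0,"ay":0,"az":0,"grip":85},{"x":-90,"y":24,"z":20,"ax":0,"ay":0,"az":0,"grip":85},{"x":-135,"y":36,"z":30,"ax":0,"ay":0,"az":0,"grip":85},{"x":-170,"y":50,"z":45,"ax":0,"ay":0,"az":0,"grip":85},{"x":-180,"y":55,"z":49,"ax":0,"ay":0,"az":0,"grip":85}]';  python3 -c "
from h import *
print(rel((501.7,284,150),vert(-81.8)))
w=get_image('wrist'); np.savez('w1.npz',w=w); save(w,'c_wrist.png')"
```

```text
clock: 1.75
eef_pos: [478.6, 95.7, 217.3]
tool_rot: [-1.571, -0.0, -1.428]
force: [1.4, -0.4, 0.2]
width: 85.0
clock: 2.25
eef_pos: [501.0, 284.5, 161.0]
tool_rot: [-1.571, 0.003, -1.422]
force: [-0.7, 0.3, 0.8]
width: 85.0
t2.2 shift [ 0.6 11.   0.6] turn [ 0.    0.01 -0.  ] (0.4 deg) q [-0.59  0.62  0.04  1.81 -0.04  0.71 -1.95]
```

View pics/c_wrist.png

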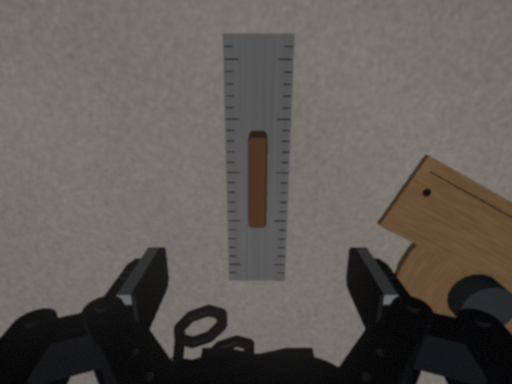

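```bash
python3 - <<'E'
from h import *
w=np.load('w1.npz',allow_pickle=True)['w'].item(); t,s=v0()
q=np.array([onz(w,u,v,4) for u,v in [(223,34),(294,34),(285,280),(229.5,280)]]); print(q, "ctr",q.mean(0),np.linalg.norm(q[0]-q[3]),"ang",np.degrees(np.arctan2(*(q[0]+q[1]-q[2]-q[3])[[1,0]])))
# bar top: wrist top corners  near (248..266,227), far (249..267,138)
q=np.array([onz(w,u,v,44) for u,v in [(249,137),(267,137),(266,227),(248.5,227)]]); print("bar",q.mean(0),np.linalg.norm(q[0]-q[3]),np.linalg.norm(q[0]-q[1]))
# bar top height: near end mid in wrist vs side view top corners
S1=lambda u,v:px(u,v,(140,130),5); T1=lambda u,v:px(u,v,(140,140),5)
print(two(ray(w,257,227),ray(s,*S1(188,178))),two(ray(w,258,137),ray(s,*S1(277,98))),two(ray(w,257,227),ray(t,*T1(119,312))))
E
```

```text
[[616.36 331.36   4.  ]
 [625.09 272.93   4.  ]
 [389.09 238.41   4.  ]
 [380.17 297.11   4.  ]] ctr [502.68 284.95   4.  ] 238.66248804959764 ang 8.286314140283423
bar [503.6  285.22  44.  ] 78.09963369775001 14.222972435441482
(array([462.92, 279.08,  38.5 ]), np.float64(1.4570284845417456)) (array([541.41, 290.67,  39.11]), np.float64(0.18578249091509147)) (array([462.32, 279.78,  38.75]), np.float64(0.4695506241079407))
```

```bash
python3 - <<'E'
from h import *
w=np.load('w1.npz',allow_pickle=True)['w'].item()
s,x,R=pose()
for u,v in [(166,248),(348,248),(162,290)]:
    o,r=ray(w,u,v); ot=R.T@(o-x); rt=R.T@r
    k=(np.sign(rt[0])*42.5-ot[0])/rt[0]; print(ot,ot+k*rt)
E
```

```text
[  -1.23 -131.8    81.22] [-42.5   -5.3   10.97]
[  -1.23 -131.8    81.22] [42.5   2.97  6.46]
[  -1.23 -131.8    81.22] [-42.5  -16.27  -3.4 ]
```

```bash
 python3 -c "
from h import *
print(rel((503,285,22),vert(-81.75)))"
```

```text
t2.3 shift [ -0.8 138.6   2.2] turn [ 0.  0. -0.] (0.3 deg) q [-0.59  0.62  0.04  1.81 -0.04  0.71 -1.95]
```

```bash
python3 -m jog '[{"x":0,"y":40,"z":1,"ax":0,"ay":0,"az":0,"grip":60},{"x":0,"y":80,"z":2,"ax":0,"ay":0,"az":0,"grip":60},{"x":0,"y":115,"z":2,"ax":0,"ay":0,"az":0,"grip":60},{"x":0,"y":132,"z":2,"ax":0,"ay":0,"az":0,"grip":60},{"x":0,"y":137,"z":2,"ax":0,"ay":0,"az":0,"grip":60}]';  python3 -c "
from h import *
print(rel((503,285,22),vert(-81.75)))"
```

```text
clock: 2.8
eef_pos: [502.8, 276.4, 23.6]
tool_rot: [-1.574, -0.003, -1.43]
force: [0.8, 0.2, 0.9]
width: 60.0
t2.8 shift [-8.5  1.6  1.4] turn [ 0. -0.  0.] (0.3 deg) q [-0.57  0.84  0.02  1.87 -0.04  0.43 -1.94]
```

```bash
python3 -m jog '[{"x":-8,"y":1,"z":1,"ax":0,"ay":0,"az":0,"grip":60},{"x":-8,"y":1,"z":1,"ax":0,"ay":0,"az":0,"grip":60},{"x":-8,"y":1,"z":1,"ax":0,"ay":0,"az":0,"grip":60}]';  python3 -c "
from h import *
print(rel((503,285,22),vert(-81.75)))"
```

```text
clock: 3.1
eef_pos: [504.5, 288.1, 25.8]
tool_rot: [-1.568, 0.001, -1.427]
force: [0.2, -0.2, 0.8]
width: 59.8
t3.1 shift [ 2.8  3.8 -1.9] turn [-0. -0. -0.] (0.2 deg) q [-0.58  0.84  0.03  1.86 -0.04  0.44 -1.95]
```

```bash
python3 -m jog '[{"x":0,"y":2,"z":0,"ax":0,"ay":0,"az":0,"grip":50},{"x":0,"y":2,"z":0,"ax":0,"ay":0,"az":0,"grip":50}]';  python3 -c "
from h import *
print(rel((503,285,22),vert(-81.75)))"
```

```text
clock: 3.3
eef_pos: [503.8, 287.2, 22.8]
tool_rot: [-1.57, 0.0, -1.428]
force: [0.1, 0.5, 0.2]
width: 50.0
t3.3 shift [ 2.   0.8 -1.1] turn [-0. -0. -0.] (0.1 deg) q [-0.58  0.84  0.03  1.86 -0.04  0.44 -1.95]
```

```bash
python3 -m jog '[{"x":2,"y":0,"z":-1,"ax":0,"ay":0,"az":0,"grip":20},{"x":2,"y":0,"z":-1,"ax":0,"ay":0,"az":0,"grip":10},{"x":2,"y":0,"z":-1,"ax":0,"ay":0,"az":0,"grip":10},{"x":2,"y":0,"z":-1,"ax":0,"ay":0,"az":0,"grip":10},{"x":2,"y":0,"z":-1,"ax":0,"ay":0,"az":0,"grip":10}]'; python3 -m jog '[{"x":0,"y":0,"z":0,"ax":0,"ay":0,"az":0,"grip":10},{"x":0,"y":0,"z":0,"ax":0,"ay":0,"az":0,"grip":10},{"x":0,"y":0,"z":0,"ax":0,"ay":0,"az":0,"grip":10}]';  python3 -c "
from h import *
print(rel((503,285,22),vert(-81.75)))
w=get_image('wrist'); np.savez('w2.npz',w=w); save(w,'d_wrist.png')"
```

```text
clock: 3.8
eef_pos: [503.0, 284.9, 22.5]
tool_rot: [-1.571, -0.0, -1.428]
force: [-0.1, -2.1, 4.6]
width: 15.4
clock: 4.1
eef_pos: [503.0, 284.9, 22.5]
tool_rot: [-1.571, -0.0, -1.428]
force: [0.3, -1.4, 5.3]
width: 15.2
t4.1 shift [-0.1  0.5 -0. ] turn [-0. -0.  0.] (0.1 deg) q [-0.58  0.84  0.02  1.87 -0.04  0.43 -1.95]
```

View pics/d_wrist.png

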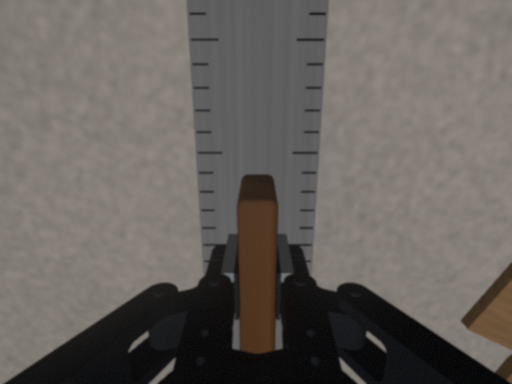

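```bash
python3 -m jog '[{"x":0,"y":-20,"z":0,"ax":0,"ay":0,"az":0,"grip":10},{"x":5,"y":-45,"z":2,"ax":0,"ay":0,"az":0,"grip":10},{"x":25,"y":-65,"z":5,"ax":0,"ay":-0.08,"az":0,"grip":10},{"x":55,"y":-75,"z":10,"ax":0,"ay":-0.18,"az":0,"grip":10},{"x":90,"y":-75,"z":18,"ax":0,"ay":-0.29,"az":0,"grip":10}]'; python3 -c "
from h import *
print(rel((546.5,-7.8,80),vert(-19.3)))"
```

```text
clock: 4.65
eef_pos: [534.0, 199.9, 98.5]
tool_rot: [-1.568, 0.001, -1.13]
force: [1.8, 0.1, -1.4]
width: 15.1
t4.7 shift [193.2  18.1 -77.3] turn [-0.   -0.79  0.  ] (45.5 deg) q [-0.36  0.71 -0.07  1.87  0.08  0.57 -1.62]
```

```bash
python3 -m jog '[{"x":32,"y":0,"z":-12,"ax":0,"ay":-0.12,"az":0,"grip":10},{"x":64,"y":0,"z":-25,"ax":0,"ay":-0.25,"az":0,"grip":10},{"x":96,"y":0,"z":-38,"ax":0,"ay":-0.37,"az":0,"grip":10},{"x":128,"y":0,"z":-50,"ax":0,"ay":-0.49,"az":0,"grip":10},{"x":155,"y":0,"z":-62,"ax":0,"ay":-0.6,"az":0,"grip":10}]'; python3 -c "
from h import *
print(rel((546.5,-7.8,80),vert(-19.3)))"
```

```text
clock: 5.15
eef_pos: [542.2, 29.9, 96.8]
tool_rot: [-1.571, 0.0, -0.534]
force: [-0.1, -0.3, -2.3]
width: 15.0
t5.2 shift [ 22.9  16.8 -30.3] turn [ 0.  -0.2 -0. ] (11.3 deg) q [ 0.06  0.7  -0.26  1.94  0.33  0.55 -0.95]
```

```bash
python3 -m jog '[{"x":12,"y":0,"z":-18,"ax":0,"ay":-0.1,"az":0,"grip":10},{"x":23,"y":0,"z":-30,"ax":0,"ay":-0.2,"az":0,"grip":10},{"x":23,"y":0,"z":-30,"ax":0,"ay":-0.2,"az":0,"grip":10},{"x":23,"y":0,"z":-30,"ax":0,"ay":-0.2,"az":0,"grip":10},{"x":23,"y":0,"z":-30,"ax":0,"ay":-0.2,"az":0,"grip":10}]'; python3 -c "
from h import *
print(rel((546.5,-7.8,22),vert(-19.3)))
w=get_image('wrist'); np.savez('w3.npz',w=w); save(w,'e_wrist.png')
w=get_image('top'); save(w,'e_top.png',(180,120,320,250),5)"
```

```text
clock: 5.65
eef_pos: [546.5, -3.8, 97.2]
tool_rot: [-1.57, 0.001, -0.338]
force: [0.6, -0.2, -1.7]
width: 15.2
t5.7 shift [ 1.4 75.2 -3.8] turn [-0. -0. -0.] (0.1 deg) q [ 0.17  0.71 -0.33  1.93  0.39  0.57 -0.76]
```

View pics/e_wrist.png

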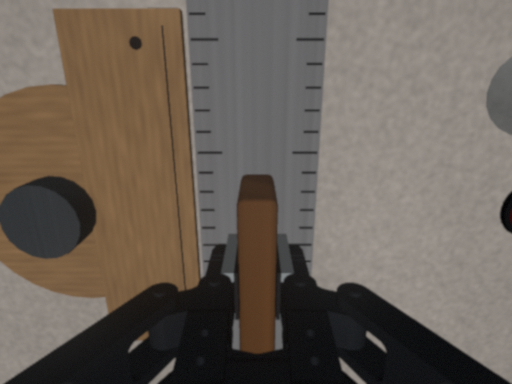

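View pics/e_top.png

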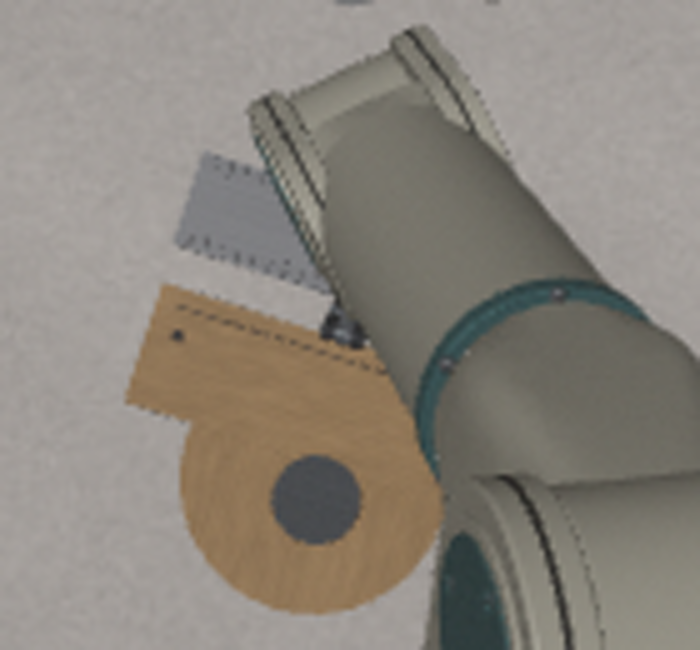

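```bash
python3 - <<'E'
from h import *
w=np.load('w3.npz',allow_pickle=True)['w'].item()
im=w["color"].astype(int); 
# board mask: brown: r-b large; find right edge per row
pts=[]
for v in range(14,275,6):
    m=(im[v,:,0]-im[v,:,2])>25
    c=[u for u in range(100,225) if m[u]]
    if c: pts.append((max(c)+.5,v))
P=np.array([onz(w,u,v,8) for u,v in pts])[:,:2]
l=cv2.fitLine(P.astype(np.float32),cv2.DIST_HUBER,0,.01,.01).ravel(); n=np.array([l[1],-l[0]]); n*=np.sign(n[0])
print(pts[::8]);print("ang n",np.degrees(np.arctan2(n[1],n[0])),"resid",np.abs((P-l[2:])@n).max())
s,x,R=pose(); print("tcp dist from edge",(x[:2]-l[2:])@n, "toolx ang",np.degrees(s['tool_rot'][2]))
c=onz(w,181,9,8)[:2]; e=np.array([-n[1],n[0]]); print("corner",c,"tcp offset from edge mid along y (+left)",(x[:2]-c)@e+130)
E
```

```text
[(180.5, 14), (184.5, 62), (187.5, 110), (190.5, 158), (194.5, 206), (197.5, 254)]
ang n -19.143738 resid 0.35743791959537796
tcp dist from edge 46.966515443359555 toolx ang -19.285868765271278
corner [543.95 130.47] tcp offset from edge mid along y (+left) 3.830106559406943
```

```bash
python3 -m jog '[{"x":0,"y":25,"z":-4,"ax":0,"ay":0,"az":0,"grip":10},{"x":0,"y":50,"z":-4,"ax":0,"ay":0,"az":0,"grip":10},{"x":0,"y":65,"z":-4,"ax":0,"ay":0,"az":0,"grip":10},{"x":0,"y":71,"z":-4,"ax":0,"ay":0,"az":0,"grip":10},{"x":0,"y":72,"z":-4,"ax":0,"ay":0,"az":0,"grip":10}]'; python3 -m jog '[{"x":0,"y":0,"z":0,"ax":0,"ay":0,"az":0,"grip":10},{"x":0,"y":0,"z":0,"ax":0,"ay":0,"az":0,"grip":10}]'; python3 -c "
from h import *
print(rel((546.5,-7.8,22),vert(-19.15)))
"
```

```text
clock: 6.25
eef_pos: [545.0, -8.5, 24.8]
tool_rot: [-1.571, 0.001, -0.337]
force: [0.4, 0.0, -0.6]
width: 15.2
clock: 6.45
eef_pos: [546.0, -9.2, 26.2]
tool_rot: [-1.57, -0.002, -0.338]
force: [-0.1, 0.5, -1.2]
width: 15.3
t6.5 shift [-0.   4.2  1.5] turn [-0. -0.  0.] (0.2 deg) q [ 0.13  0.82 -0.25  1.95  0.46  0.42 -0.8 ]
```

```bash
python3 -m jog '[{"x":0,"y":2,"z":1,"ax":0,"ay":-0.003,"az":0,"grip":10},{"x":0,"y":4,"z":1,"ax":0,"ay":-0.003,"az":0,"grip":10},{"x":0,"y":4,"z":1,"ax":0,"ay":-0.003,"az":0,"grip":10},{"x":0,"y":4,"z":1,"ax":0,"ay":-0.003,"az":0,"grip":10}]'; python3 -m jog '[{"x":-4,"y":0,"z":0,"ax":0,"ay":0,"az":0,"grip":10},{"x":-8,"y":0,"z":0,"ax":0,"ay":0,"az":0,"grip":10},{"x":-12,"y":0,"z":0,"ax":0,"ay":0,"az":0,"grip":10},{"x":-13,"y":0,"z":0,"ax":0,"ay":0,"az":0,"grip":10},{"x":-13,"y":0,"z":0,"ax":0,"ay":0,"az":0,"grip":10}]'; python3 -c "
from h import *
w=get_image('wrist'); np.savez('w4.npz',w=w); save(w,'f_wrist.png')
print(rel((546.5,-7.8,22),vert(-19.15)))
"
```

```text
clock: 6.85
eef_pos: [546.3, -8.3, 22.5]
tool_rot: [-1.57, -0.002, -0.335]
force: [-0.6, 0.4, 7.1]
width: 15.5
clock: 7.35
eef_pos: [535.9, -4.3, 22.6]
tool_rot: [-1.569, -0.005, -0.335]
force: [2.1, -1.0, 6.9]
width: 15.1
t7.4 shift [11.1  0.7  0.2] turn [-0.   -0.    0.01] (0.3 deg) q [ 0.11  0.82 -0.23  1.98  0.46  0.38 -0.82]
```

View pics/f_wrist.png

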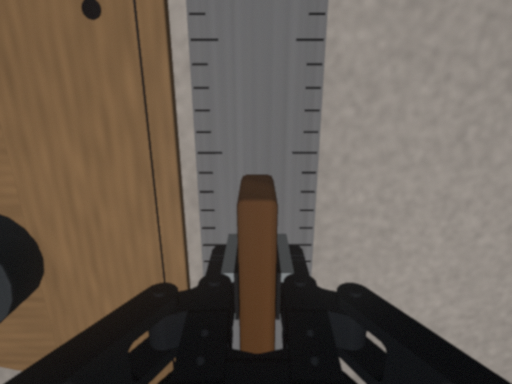

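```bash
python3 -m jog '[{"x":-2,"y":0,"z":0,"ax":0,"ay":0,"az":0,"grip":10},{"x":-4,"y":0,"z":0,"ax":0,"ay":0,"az":0,"grip":10},{"x":-4,"y":0,"z":0,"ax":0,"ay":0,"az":0,"grip":10}]'; python3 -m jog '[{"x":-1,"y":0,"z":0,"ax":0,"ay":0,"az":0,"grip":10},{"x":-2,"y":0,"z":0,"ax":0,"ay":0,"az":0,"grip":10},{"x":-2,"y":0,"z":0,"ax":0,"ay":0,"az":0,"grip":10}]'; python3 -c "
from h import *
w=get_image('wrist'); np.savez('w4.npz',w=w); save(w,'g_wrist.png')
print(rel((546.5,-7.8,22),vert(-19.15)))
"
```

```text
clock: 7.7
eef_pos: [532.3, -3.0, 22.6]
tool_rot: [-1.569, -0.005, -0.335]
force: [3.0, -1.5, 7.4]
width: 15.6
clock: 8.0
eef_pos: [530.7, -2.4, 22.7]
tool_rot: [-1.569, -0.006, -0.335]
force: [4.0, -0.8, 5.9]
width: 15.2
t8.1 shift [16.7  0.7  0.1] turn [-0.   -0.    0.01] (0.4 deg) q [ 0.1   0.82 -0.23  2.    0.47  0.37 -0.83]
```

View pics/g_wrist.png

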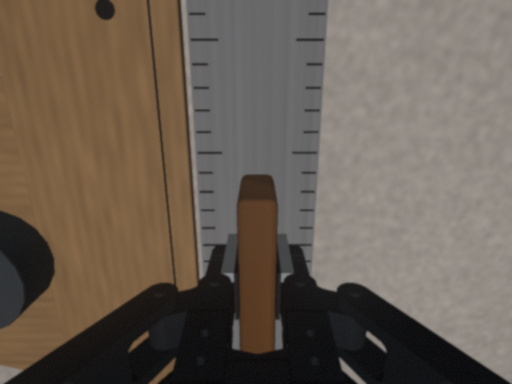

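```bash
python3 -m jog '[{"x":-1,"y":0,"z":0,"ax":0,"ay":0,"az":0,"grip":10},{"x":-2,"y":0,"z":0,"ax":0,"ay":0,"az":0,"grip":10},{"x":-2,"y":0,"z":0,"ax":0,"ay":0,"az":0,"grip":10}]'; python3 -m jog '[{"x":-1,"y":0,"z":0,"ax":0,"ay":0,"az":0,"grip":10},{"x":-1,"y":0,"z":0,"ax":0,"ay":0,"az":0,"grip":10},{"x":-1,"y":0,"z":0,"ax":0,"ay":0,"az":0,"grip":10}]'; python3 -c "
from h import *
w=get_image('wrist'); np.savez('w4.npz',w=w); save(w,'h_wrist.png')
print(rel((546.5,-7.8,22),vert(-19.15)))
"
```

```text
clock: 8.35
eef_pos: [528.8, -1.7, 22.6]
tool_rot: [-1.569, -0.006, -0.335]
force: [4.3, -1.2, 5.5]
width: 15.3
clock: 8.65
eef_pos: [528.1, -1.5, 22.7]
tool_rot: [-1.568, -0.006, -0.335]
force: [4.5, -2.4, 4.9]
width: 15.2
t8.7 shift [19.4  0.8  0.1] turn [-0.   -0.    0.01] (0.4 deg) q [ 0.1   0.81 -0.22  2.01  0.47  0.36 -0.83]
```

View pics/h_wrist.png

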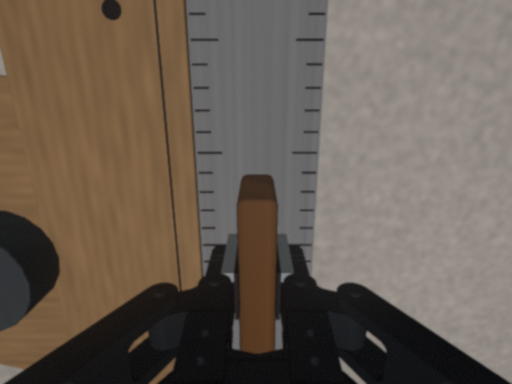

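```bash
python3 -m jog '[{"x":-1,"y":0,"z":0,"ax":0,"ay":0,"az":0,"grip":10},{"x":-1,"y":0,"z":0,"ax":0,"ay":0,"az":0,"grip":10},{"x":-1,"y":0,"z":0,"ax":0,"ay":0,"az":0,"grip":10}]'; python3 -m jog '[{"x":-1,"y":0,"z":0,"ax":0,"ay":0,"az":0,"grip":10},{"x":-1,"y":0,"z":0,"ax":0,"ay":0,"az":0,"grip":10},{"x":-1,"y":0,"z":0,"ax":0,"ay":0,"az":0,"grip":10}]'; python3 -m jog '[{"x":-1,"y":0,"z":0,"ax":0,"ay":0,"az":0,"grip":10},{"x":-1,"y":0,"z":0,"ax":0,"ay":0,"az":0,"grip":10},{"x":-1,"y":0,"z":0,"ax":0,"ay":0,"az":0,"grip":10}]'
```

```text
clock: 9.0
eef_pos: [528.1, -1.4, 22.7]
tool_rot: [-1.568, -0.008, -0.335]
force: [6.6, -1.9, 4.5]
width: 15.2
clock: 9.3
eef_pos: [528.0, -1.4, 22.8]
tool_rot: [-1.568, -0.009, -0.336]
force: [8.2, -3.5, 3.6]
width: 15.2
clock: 9.6
eef_pos: [528.0, -1.4, 22.9]
tool_rot: [-1.567, -0.011, -0.336]
force: [9.9, -3.6, 3.6]
width: 15.1
```

```bash
python3 -m jog '[{"x":-2,"y":1,"z":0,"ax":0,"ay":0,"az":0,"grip":10},{"x":-2,"y":1,"z":0,"ax":0,"ay":0,"az":0,"grip":10},{"x":-2,"y":1,"z":0,"ax":0,"ay":0,"az":0,"grip":10}]'; python3 -m jog '[{"x":3,"y":0,"z":0,"ax":0,"ay":0,"az":0,"grip":10},{"x":3,"y":0,"z":0,"ax":0,"ay":0,"az":0,"grip":10},{"x":3,"y":0,"z":0,"ax":0,"ay":0,"az":0,"grip":10}]';python3 -c "
from h import *
w=get_image('wrist'); np.savez('w4.npz',w=w); save(w,'i_wrist.png',(120,0,300,280),2.1)
w=get_image('side');save(w,'i_side.png',(140,130,300,280),5)
"
```

```text
clock: 9.9
eef_pos: [527.9, -1.4, 22.9]
tool_rot: [-1.567, -0.014, -0.336]
force: [10.8, -5.1, 8.9]
width: 15.0
clock: 10.2
eef_pos: [528.1, -1.4, 22.7]
tool_rot: [-1.568, -0.01, -0.336]
force: [5.8, -3.5, 12.8]
width: 15.3
```

View pics/i_wrist.png

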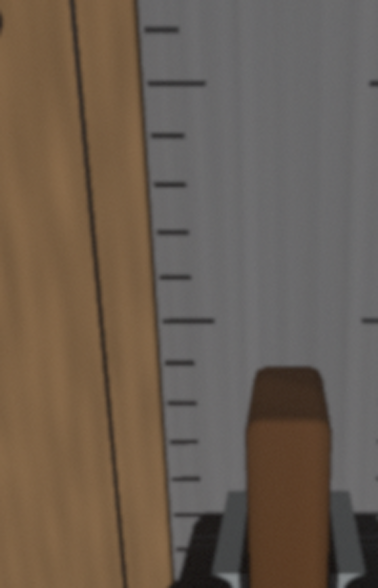

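View pics/i_side.png

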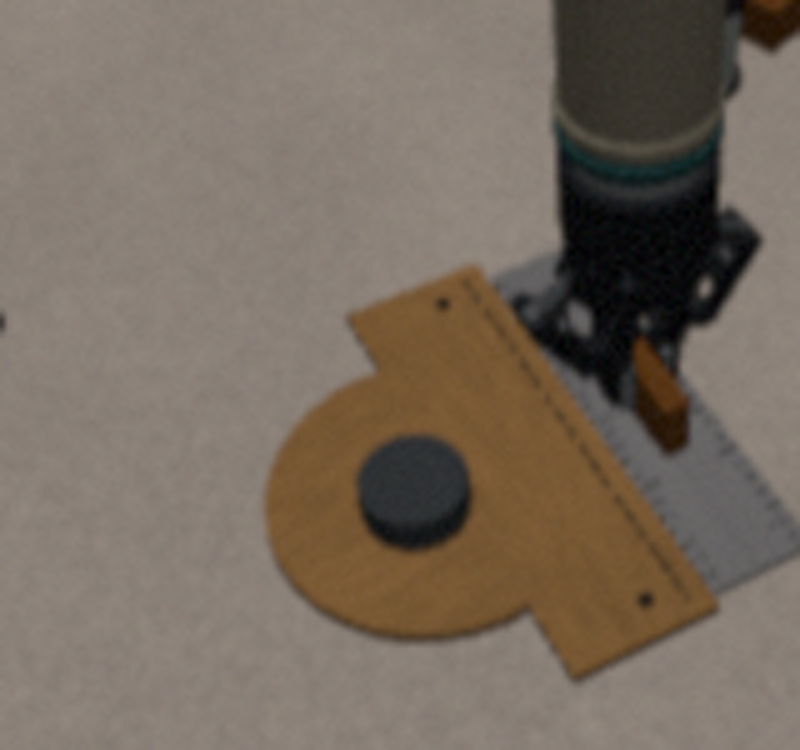

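```bash
python3 -m jog '[{"x":1,"y":-1.5,"z":0,"ax":0,"ay":0,"az":0,"grip":10},{"x":1,"y":-1.5,"z":0,"ax":0,"ay":0,"az":0,"grip":30},{"x":1,"y":-1.5,"z":0,"ax":0,"ay":0,"az":0,"grip":45},{"x":1,"y":-1.5,"z":0,"ax":0,"ay":0,"az":0,"grip":45},{"x":1,"y":-1.5,"z":0,"ax":0,"ay":0,"az":0,"grip":45}]'; python3 -m jog '[{"x":0,"y":-15,"z":0,"ax":0,"ay":0,"az":0,"grip":45},{"x":0,"y":-40,"z":0,"ax":0,"ay":0,"az":0,"grip":45},{"x":0,"y":-80,"z":0,"ax":0,"ay":0,"az":0,"grip":45},{"x":0,"y":-120,"z":0,"ax":0,"ay":0,"az":0,"grip":45},{"x":0,"y":-130,"z":0,"ax":0,"ay":0,"az":0,"grip":45}]';python3 -c "
from h import *
w=get_image('wrist'); np.savez('w5.npz',w=w); save(w,'j_wrist.png')
"
```

```text
clock: 10.8
eef_pos: [523.1, -0.7, 21.5]
tool_rot: [-1.571, 0.001, -0.335]
force: [0.7, -0.5, 0.6]
width: 44.7
clock: 11.3
eef_pos: [525.8, -0.5, 155.4]
tool_rot: [-1.568, -0.005, -0.335]
force: [-0.1, -0.2, -0.6]
width: 45.2
```

View pics/j_wrist.png

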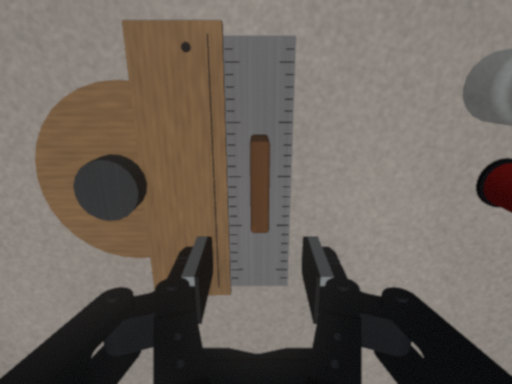

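```bash
python3 - <<'E'
from h import *
w=np.load('w5.npz',allow_pickle=True)['w'].item()
b0,b1=onz(w,222,20,8),onz(w,231,294.5,8); e=(b0-b1)[:2]; L=np.linalg.norm(e); e/=L; n=np.array([e[1],-e[0]]); m=((b0+b1)/2)[:2]
print("board",m,L,np.degrees(np.arctan2(n[1],n[0])))
for u,v in [(222.5,36),(296,36),(288,286),(231,286)]:
    p=onz(w,u,v,4)[:2]-m; print(p@n,p@e)
save(w,'k_wrist.png',(190,0,320,300),2)
E
```

```text
board [501.4    9.12] 258.20975366738975 -19.093394543975627
-0.3940664686200176 118.09001407075876
59.76502731221529 118.01558234312954
60.08310043386762 -121.86429942782523
-0.08017584703630111 -121.49288937548933
```

View pics/k_wrist.png

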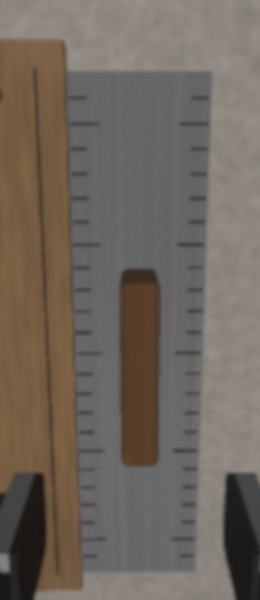

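```bash
python3 -m jog '[{"x":6,"y":-25,"z":-25,"ax":0,"ay":0.05,"az":0,"grip":85},{"x":12,"y":-50,"z":-55,"ax":0,"ay":0.15,"az":0,"grip":85},{"x":18,"y":-75,"z":-90,"ax":0,"ay":0.28,"az":0,"grip":85},{"x":23,"y":-85,"z":-125,"ax":0,"ay":0.42,"az":0,"grip":85},{"x":27,"y":-85,"z":-160,"ax":0,"ay":0.56,"az":0,"grip":85}]'; python3 -c "
from h import *
print(rel((451,-305,235),vert(-101.9)))
"
```

```text
clock: 11.85
eef_pos: [496.8, -162.5, 237.2]
tool_rot: [-1.57, -0.001, -0.901]
force: [0.0, -0.3, -0.6]
width: 84.9
t11.8 shift [  83.3    2.2 -124.4] turn [-0.    0.88  0.  ] (50.3 deg) q [ 0.46  0.46 -0.28  1.87  0.17  0.83 -0.81]
```

```bash
python3 -m jog '[{"x":15,"y":0,"z":-22,"ax":0,"ay":0.14,"az":0,"grip":85},{"x":30,"y":0,"z":-45,"ax":0,"ay":0.28,"az":0,"grip":85},{"x":48,"y":0,"z":-70,"ax":0,"ay":0.42,"az":0,"grip":85},{"x":65,"y":0,"z":-96,"ax":0,"ay":0.56,"az":0,"grip":85},{"x":80,"y":0,"z":-116,"ax":0,"ay":0.7,"az":0,"grip":85}]'; python3 -m jog '[{"x":0,"y":0,"z":0,"ax":0,"ay":0.14,"az":0,"grip":85},{"x":0,"y":0,"z":0,"ax":0,"ay":0.18,"az":0,"grip":85},{"x":0,"y":0,"z":0,"ax":0,"ay":0.18,"az":0,"grip":85},{"x":0,"y":0,"z":0,"ax":0,"ay":0.18,"az":0,"grip":85}]'; python3 -c "
from h import *
print(rel((451,-305,235),vert(-101.9)))
w=get_image('wrist'); np.savez('w6.npz',w=w); save(w,'l_wrist.png')
"
```

```text
clock: 12.35
eef_pos: [454.4, -297.5, 235.2]
tool_rot: [-1.574, 0.0, -1.602]
force: [0.4, 0.9, -0.4]
width: 85.1
clock: 12.75
eef_pos: [455.9, -295.4, 235.7]
tool_rot: [-1.573, 0.0, -1.774]
force: [0.2, -0.1, -0.6]
width: 84.7
t12.8 shift [10.4  0.7 -2.8] turn [ 0.    0.01 -0.  ] (0.3 deg) q [ 0.54  0.48 -0.03  1.82  0.02  0.84 -1.27]
```

View pics/l_wrist.png

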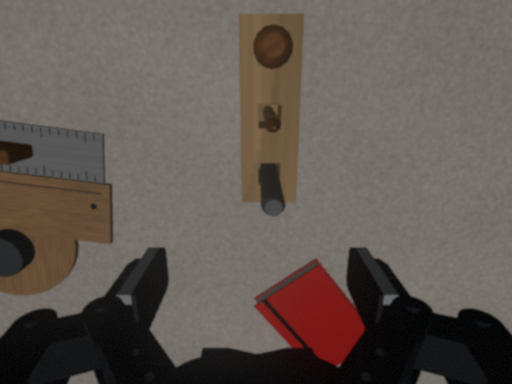

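```bash
python3 - <<'E'
from h import *
w=np.load('w6.npz',allow_pickle=True)['w'].item(); t,s=v0()
print(onz(w,273,207,160),two(ray(w,273,207),ray(t,*px(231,415,(330,140),7))),two(ray(w,273,207),ray(s,*px(286,222,(320,230),6))))
print("base",onz(w,270,184,70))
c=[onz(w,u,v,70) for u,v in [(239,14),(303,14),(297,202),(242,202)]]; c=np.array(c); print(c,c.mean(0)); d=c[0]+c[1]-c[2]-c[3]; print(np.degrees(np.arctan2(d[1],d[0])))
E
python3 -c "
from h import *
print(rel((450.5,-304.5,235),vert(-101.9)))"
```

```text
[ 452.11 -305.41  160.  ] (array([ 450.89, -305.37,  157.07]), np.float64(0.09173678036156024)) (array([ 451.92, -304.92,  159.68]), np.float64(0.9756664818784148))
base [ 440.5  -304.54   70.  ]
[[ 593.17 -307.34   70.  ]
 [ 582.31 -360.08   70.  ]
 [ 416.25 -327.67   70.  ]
 [ 427.44 -273.21   70.  ]] [ 504.79 -317.07   70.  ]
-11.339455884266957
t12.8 shift [ 9.9  1.  -3.6] turn [ 0.    0.01 -0.  ] (0.3 deg) q [ 0.54  0.48 -0.03  1.82  0.02  0.84 -1.27]
```

```bash
python3 -m jog '[{"x":10,"y":0,"z":-3,"ax":0,"ay":0,"az":0,"grip":85},{"x":10,"y":0,"z":-3,"ax":0,"ay":0,"az":0,"grip":85},{"x":10,"y":25,"z":-3,"ax":0,"ay":0,"az":0,"grip":85},{"x":10,"y":50,"z":-3,"ax":0,"ay":0,"az":0,"grip":85},{"x":10,"y":50,"z":-3,"ax":0,"ay":0,"az":0,"grip":85}]';  python3 -c "
from h import *
print(rel((451.5,-305.2,115),vert(-101.7)))"
```

```text
clock: 13.3
eef_pos: [449.2, -304.2, 184.3]
tool_rot: [-1.577, 0.002, -1.775]
force: [-0.3, 0.4, 1.4]
width: 84.9
t13.3 shift [ 0.6 69.3  2.8] turn [ 0.01 -0.   -0.  ] (0.3 deg) q [ 0.56  0.55 -0.03  1.87  0.02  0.72 -1.25]
```

```bash
python3 -m jog '[{"x":1,"y":20,"z":2,"ax":0,"ay":0,"az":0,"grip":85},{"x":1,"y":45,"z":2,"ax":0,"ay":0,"az":0,"grip":85},{"x":1,"y":65,"z":2,"ax":0,"ay":0,"az":0,"grip":70},{"x":1,"y":70,"z":2,"ax":0,"ay":0,"az":0,"grip":60},{"x":1,"y":70,"z":2,"ax":0,"ay":0,"az":0,"grip":50}]';  python3 -m jog '[{"x":0,"y":0,"z":0,"ax":0,"ay":0,"az":0,"grip":45},{"x":0,"y":0,"z":0,"ax":0,"ay":0,"az":0,"grip":45}]'; python3 -c "
from h import *
print(rel((451.5,-305.2,115),vert(-101.7)))
w=get_image('wrist'); np.savez('w7.npz',w=w); save(w,'m_wrist.png')
"
```

```text
clock: 13.8
eef_pos: [453.2, -306.7, 117.1]
tool_rot: [-1.571, 0.0, -1.775]
force: [-0.0, -0.2, 0.3]
width: 50.3
clock: 14.0
eef_pos: [453.9, -307.0, 118.1]
tool_rot: [-1.569, -0.001, -1.775]
force: [1.3, 0.2, 0.2]
width: 44.9
t14.0 shift [-1.3  3.1 -2.7] turn [-0. -0.  0.] (0.1 deg) q [ 0.56  0.66 -0.03  1.92  0.03  0.57 -1.26]
```

View pics/m_wrist.png

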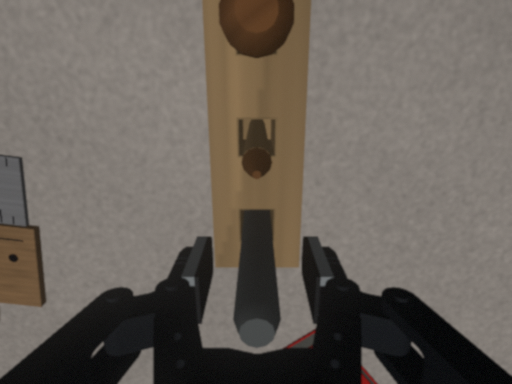

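```bash
python3 -m jog '[{"x":-1,"y":2,"z":-2,"ax":0,"ay":0,"az":0,"grip":30},{"x":-1,"y":2,"z":-2,"ax":0,"ay":0,"az":0,"grip":12},{"x":-1,"y":2,"z":-2,"ax":0,"ay":0,"az":0,"grip":12},{"x":-1,"y":2,"z":-2,"ax":0,"ay":0,"az":0,"grip":12},{"x":-1,"y":2,"z":-2,"ax":0,"ay":0,"az":0,"grip":12}]';  python3 -m jog '[{"x":0,"y":0,"z":0,"ax":0,"ay":0,"az":0,"grip":12},{"x":0,"y":0,"z":0,"ax":0,"ay":0,"az":0,"grip":12},{"x":0,"y":-10,"z":0,"ax":0,"ay":0,"az":0,"grip":12},{"x":0,"y":-25,"z":0,"ax":0,"ay":0,"az":0,"grip":12},{"x":0,"y":-45,"z":0,"ax":0,"ay":0,"az":0,"grip":12}]';python3 -m jog '[{"x":0,"y":-25,"z":0,"ax":0,"ay":0,"az":0,"grip":12},{"x":0,"y":-50,"z":0,"ax":0,"ay":0,"az":0,"grip":12},{"x":0,"y":-75,"z":0,"ax":0,"ay":0,"az":0,"grip":12},{"x":0,"y":-75,"z":0,"ax":0,"ay":0,"az":0,"grip":12}]'; python3 -c "
from h import *
print(rel((451.5,-305.2,115),vert(-101.7)))
w=get_image('wrist'); np.savez('w8.npz',w=w); save(w,'n_wrist.png')
w=get_image('side'); save(w,'n_side.png',(240,130,440,330),4)
"
```

```text
clock: 14.55
eef_pos: [451.3, -305.4, 115.1]
tool_rot: [-1.571, -0.0, -1.775]
force: [-1.3, -1.5, 4.0]
width: 16.6
clock: 15.05
eef_pos: [451.0, -304.4, 159.8]
tool_rot: [-1.572, 0.001, -1.775]
force: [0.4, 0.1, -0.3]
width: 16.5
clock: 15.45
eef_pos: [453.5, -305.8, 238.3]
tool_rot: [-1.564, -0.002, -1.775]
force: [0.8, 0.2, -0.7]
width: 16.7
t15.4 shift [ -0.4 123.3  -2.9] turn [-0.01  0.    0.  ] (0.4 deg) q [ 0.56  0.48 -0.03  1.82  0.02  0.84 -1.25]
```

View pics/n_wrist.png

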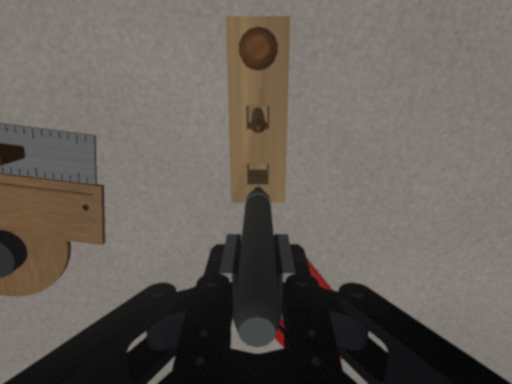

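View pics/n_side.png

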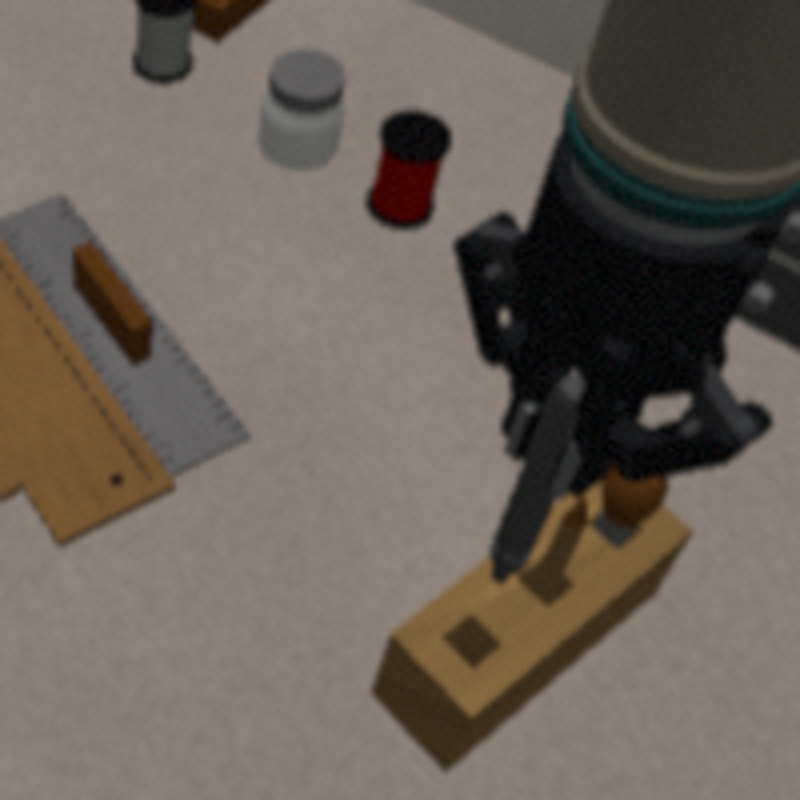

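```bash
cat >> h.py <<'E'
n_=np.array([np.cos(np.radians(-19.2)),np.sin(np.radians(-19.2)),0]); e_=np.array([-n_[1],n_[0],0])
def tilt(h,deg=45):
    s,x,R=pose(); h=np.array(h,float); h/=np.linalg.norm(h)
    d=np.sin(np.radians(deg))*h-np.array([0,0,np.cos(np.radians(deg))])
    y=R[:,1]; a=np.cross(y,d); ang=np.arctan2(np.linalg.norm(a),y@d)
    return Ro.from_rotvec(a/np.linalg.norm(a)*ang).as_matrix()@R,d
E
python3 -c "
from h import *
print(rel((575,40,275)))"
```

```text
t15.6 shift [-362.6  -39.8   51.2] turn [0. 0. 0.] (0.0 deg) q [ 0.56  0.49 -0.03  1.82  0.02  0.83 -1.25]
```

```bash
python3 -m jog '[{"x":-25,"y":-20,"z":2,"ax":0,"ay":0,"az":0,"grip":12},{"x":-60,"y":-30,"z":8,"ax":0,"ay":0,"az":0,"grip":12},{"x":-100,"y":-40,"z":14,"ax":0,"ay":0,"az":0,"grip":12},{"x":-145,"y":-40,"z":20,"ax":0,"ay":0,"az":0,"grip":12},{"x":-190,"y":-40,"z":27,"ax":0,"ay":0,"az":0,"grip":12}]'; python3 -m jog '[{"x":-40,"y":0,"z":6,"ax":0,"ay":0,"az":0,"grip":12},{"x":-80,"y":0,"z":12,"ax":0,"ay":0,"az":0,"grip":12},{"x":-115,"y":0,"z":17,"ax":0,"ay":0,"az":0,"grip":12},{"x":-145,"y":0,"z":20,"ax":0,"ay":0,"az":0,"grip":12},{"x":-155,"y":0,"z":22,"ax":0,"ay":0,"az":0,"grip":12}]'; python3 -c "
from h import *
R,d=tilt(-e_); N=np.array([556.4,-11.3,40]); print(d,N-105*d)
print(rel(N-105*d+[0,0,120],R))"
```

```text
clock: 16.05
eef_pos: [516.0, -122.8, 273.8]
tool_rot: [-1.573, 0.0, -1.776]
force: [1.6, 0.9, -1.4]
width: 16.6
clock: 16.55
eef_pos: [569.0, 27.5, 273.2]
tool_rot: [-1.574, 0.002, -1.769]
force: [-0.1, -0.1, -1.0]
width: 16.6
[-0.23 -0.67 -0.71] [580.82  58.82 114.25]
t16.6 shift [-33.   39.    5.5] turn [-0.1   0.   -0.78] (45.1 deg) q [-0.04  0.48 -0.08  1.7   0.04  0.96 -1.91]
```

```bash
python3 -m jog '[{"x":-6,"y":0,"z":1,"ax":-0.015,"ay":0,"az":-0.12,"grip":12},{"x":-12,"y":0,"z":2,"ax":-0.03,"ay":0,"az":-0.24,"grip":12},{"x":-18,"y":0,"z":3,"ax":-0.05,"ay":0,"az":-0.36,"grip":12},{"x":-24,"y":0,"z":4,"ax":-0.06,"ay":0,"az":-0.48,"grip":12},{"x":-30,"y":0,"z":5,"ax":-0.08,"ay":0,"az":-0.6,"grip":12}]'; python3 -c "
from h import *
R,d=tilt(-e_); N=np.array([556.4,-11.3,40]); print(pose()[2][:,1],N-105*d)
print(rel(N-105*d+[0,0,100],R))"
```

```text
clock: 17.05
eef_pos: [580.1, 50.7, 274.7]
tool_rot: [-1.663, -0.605, -1.747]
force: [-0.1, -0.7, -1.4]
width: 16.4
[-0.19 -0.54 -0.82] [580.82  58.82 114.25]
t17.1 shift [-41.   45.    3.4] turn [-0.02 -0.   -0.17] (10.0 deg) q [-0.45  0.71  0.11  1.44  0.39  1.42 -2.27]
```

```bash
python3 -m jog '[{"x":-10,"y":11,"z":1,"ax":-0.01,"ay":0,"az":-0.08,"grip":12},{"x":-20,"y":22,"z":2,"ax":-0.02,"ay":0,"az":-0.16,"grip":12},{"x":-30,"y":33,"z":3,"ax":-0.02,"ay":0,"az":-0.17,"grip":12},{"x":-40,"y":45,"z":3,"ax":-0.02,"ay":0,"az":-0.17,"grip":12},{"x":-40,"y":45,"z":3,"ax":-0.02,"ay":0,"az":-0.17,"grip":12}]'; python3 -c "
from h import *
R,d=tilt(-e_); N=np.array([556.4,-11.3,40]); print(pose()[2][:,1],N-105*d)
print(rel(N-105*d+[0,0,25],R))
w=get_image('side'); save(w,'o_side.png')"
```

```text
clock: 17.55
eef_pos: [579.3, 57.6, 213.1]
tool_rot: [-1.702, -0.769, -1.721]
force: [0.0, -0.1, -0.2]
width: 16.7
[-0.23 -0.66 -0.71] [580.82  58.82 114.25]
t17.6 shift [-52.4  51.5   8.1] turn [ 0.    0.   -0.01] (0.4 deg) q [-0.52  0.86  0.14  1.42  0.45  1.45 -2.36]
```

View pics/o_side.png

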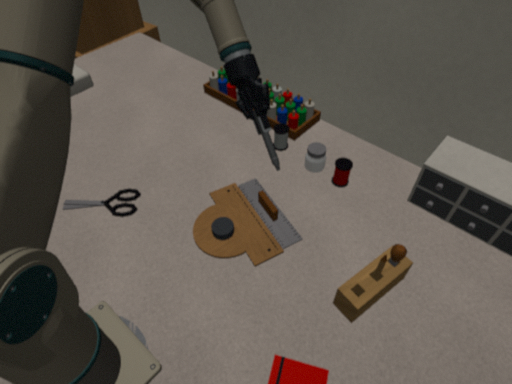

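```bash
python3 -m jog '[{"x":-13,"y":13,"z":2,"ax":0,"ay":0,"az":0,"grip":12},{"x":-26,"y":26,"z":4,"ax":0,"ay":0,"az":0,"grip":12},{"x":-40,"y":40,"z":6,"ax":0,"ay":0,"az":0,"grip":12},{"x":-52,"y":51,"z":8,"ax":0,"ay":0,"az":-0.01,"grip":12},{"x":-52,"y":51,"z":8,"ax":0,"ay":0,"az":-0.01,"grip":12}]';python3 -m jog '[{"x":0,"y":0,"z":0,"ax":0,"ay":0,"az":0,"grip":12},{"x":0,"y":0,"z":0,"ax":0,"ay":0,"az":0,"grip":12},{"x":0,"y":0,"z":0,"ax":0,"ay":0,"az":0,"grip":12}]'; python3 -c "
from h import *
R,d=tilt(-e_); N=np.array([556.4,-11.3,40]); s,x,R0=pose();print(R0[:,1],'nib',x+105*R0[:,1])
print(rel(N-105*d,R))
w=get_image('side'); save(w,'p_side.png',(200,130,330,260),6)
t=get_image('top'); save(t,'p_top.png',(180,120,320,250),5);np.savez('v9.npz',t=t,s=w)"
```

```text
clock: 18.1
eef_pos: [580.7, 60.3, 138.4]
tool_rot: [-1.705, -0.78, -1.716]
force: [0.5, 0.6, 0.0]
width: 16.8
clock: 18.4
eef_pos: [582.8, 60.2, 142.6]
tool_rot: [-1.696, -0.778, -1.723]
force: [0.9, -0.8, -0.4]
width: 16.3
[-0.23 -0.67 -0.71] nib [558.74 -10.04  68.38]
t18.4 shift [-18.7  21.4   0.9] turn [-0.  0.  0.] (0.2 deg) q [-0.52  0.96  0.14  1.43  0.45  1.35 -2.42]
```

View pics/p_side.png

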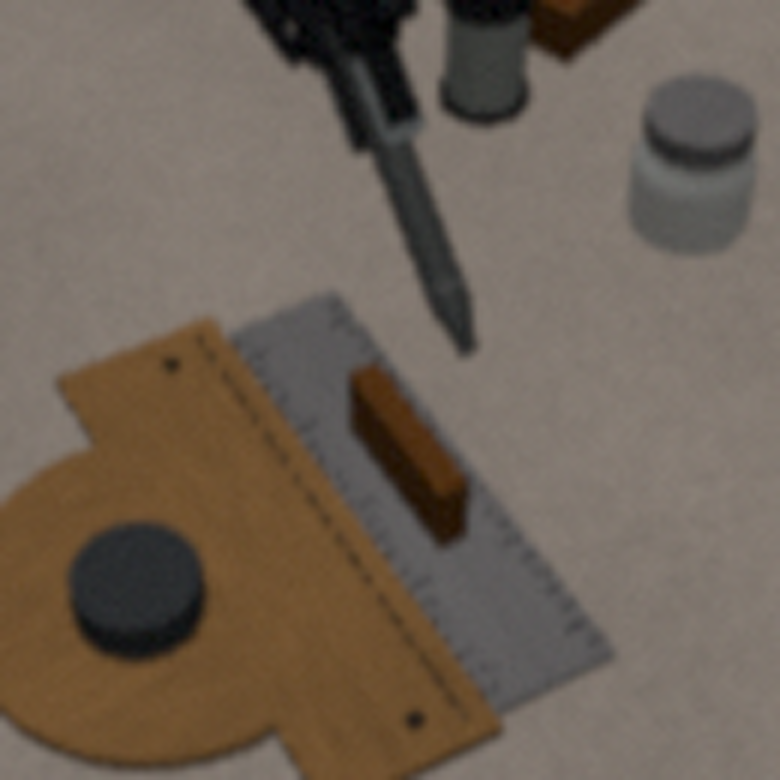

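View pics/p_top.png

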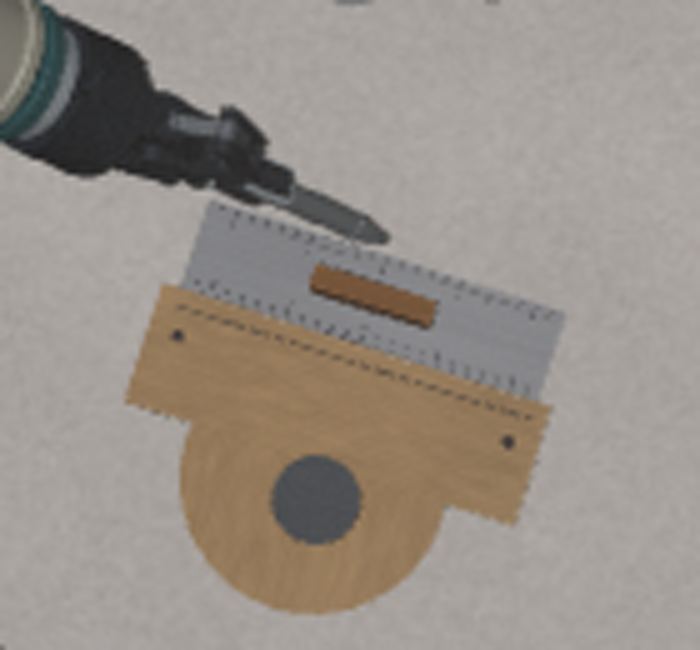

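```bash
python3 - <<'E'
from h import *
z=np.load("v9.npz",allow_pickle=True);t,s=z["t"].item(),z["s"].item()
T=lambda u,v:px(u,v,(180,120),5); S=lambda u,v:px(u,v,(200,130),6)
print("nib",two(ray(t,*T(387,240)),ray(s,*S(468,352))))
print("tail-ish dir pt",)
a=(onz(t,*T(210,202),4)+onz(s,*S(335,292),4))/2; b=(onz(t,*T(566,314),4)+onz(s,*S(613,653),4))/2
print(onz(t,*T(210,202),4),onz(s,*S(335,292),4),onz(t,*T(566,314),4),onz(s,*S(613,653),4)); print("free mid",(a+b)/2,np.linalg.norm(a-b))
E
```

```text
nib (array([557.3 , -10.59,  72.29]), np.float64(1.294510242347981))
tail-ish dir pt
[593.82 100.82   4.  ] [594.48 100.13   4.  ] [ 516.29 -124.77    4.  ] [ 516.23 -123.35    4.  ]
free mid [555.21 -11.79   4.  ] 237.66468721172603
```

```bash
python3 -c "
from h import *
s,x,R=pose(); print(R.T@[-2,-1,-33])"
```

```text
[-22.23  24.46   1.25]
```

```bash
python3 -m jog '[{"x":-7,"y":8,"z":0,"ax":0,"ay":0,"az":0,"grip":12},{"x":-14,"y":16,"z":1,"ax":0,"ay":0,"az":0,"grip":12},{"x":-20,"y":22,"z":1,"ax":0,"ay":0,"az":0,"grip":12},{"x":-22,"y":24,"z":1,"ax":0,"ay":0,"az":0,"grip":12},{"x":-22,"y":24,"z":1,"ax":0,"ay":0,"az":0,"grip":12}]';python3 -m jog '[{"x":0,"y":0,"z":0,"ax":0,"ay":0,"az":0,"grip":12},{"x":0,"y":0,"z":0,"ax":0,"ay":0,"az":0,"grip":12},{"x":0,"y":0,"z":0,"ax":0,"ay":0,"az":0,"grip":12},{"x":0,"y":0,"z":0,"ax":0,"ay":0,"az":0,"grip":12},{"x":0,"y":0,"z":0,"ax":0,"ay":0,"az":0,"grip":12}]';python3 -c "
from h import *
s,x,R0=pose();print(R0[:,1],'nib',x+105*R0[:,1],s['qpos'],s['qd'])
w=get_image('side'); save(w,'q_side.png',(200,130,330,260),6)
t=get_image('top'); save(t,'q_top.png',(180,120,320,250),5);np.savez('v10.npz',t=t,s=w)"
```

```text
clock: 19.0
eef_pos: [579.6, 59.2, 108.4]
tool_rot: [-1.7, -0.779, -1.72]
force: [0.2, 0.8, -1.7]
width: 16.3
clock: 19.5
eef_pos: [580.2, 59.4, 109.5]
tool_rot: [-1.698, -0.778, -1.722]
force: [-0.5, -0.2, -0.1]
width: 16.4
[-0.23 -0.67 -0.71] nib [556.01 -10.88  35.26] [-0.52  1.    0.14  1.44  0.45  1.31 -2.44] [-0. -0.  0. -0. -0.  0. -0.]
```

View pics/q_side.png

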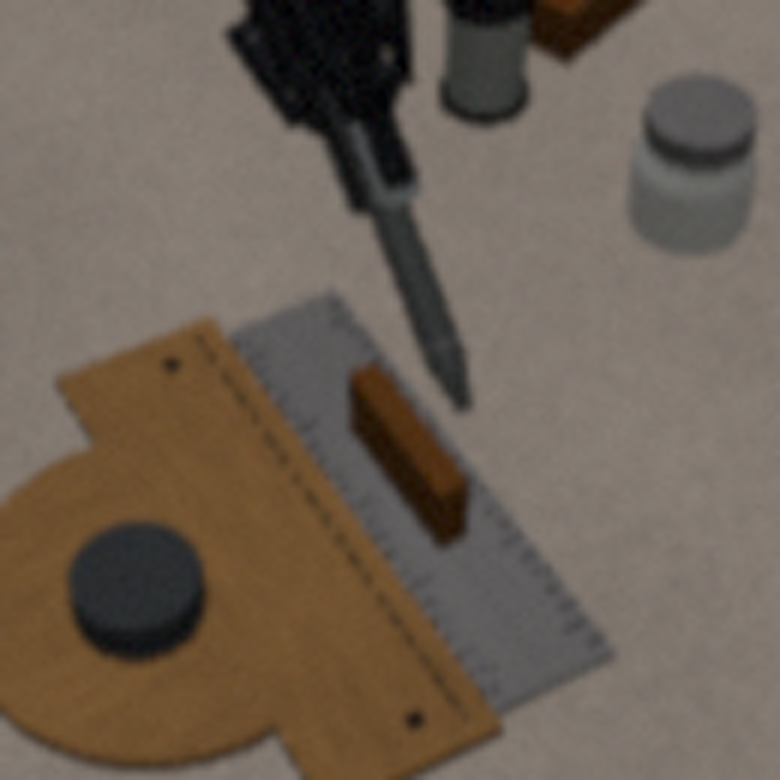

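View pics/q_top.png

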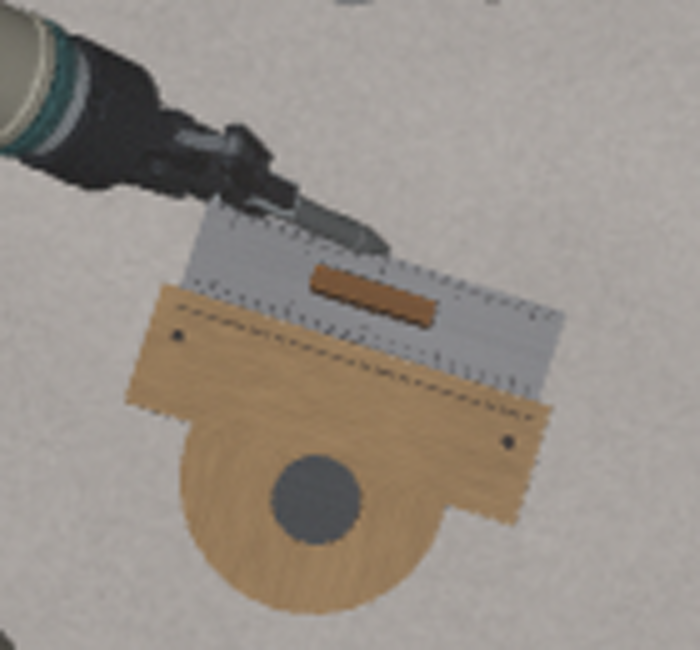

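```bash
python3 - <<'E'
from h import *
z=np.load("v10.npz",allow_pickle=True);t,s=z["t"].item(),z["s"].item()
T=lambda u,v:px(u,v,(180,120),5); S=lambda u,v:px(u,v,(200,130),6)
print("nib",two(ray(t,*T(386,249)),ray(s,*S(463,408))))
print("tilt from vertical",np.degrees(np.arccos(-pose()[2][2,1])))
finish_job()
E
```

```text
nib (array([556.2 , -10.15,  37.  ]), np.float64(1.416474691857825))
tilt from vertical 45.05169369358961
the job is handed in; nothing more can be done
```

The ruler lies flat against the board's straight edge and has been let go. The pen is held at a slant over the middle of the ruler's free long edge. I handed the job in at about 19.7 s of the 61 s allowed.

- **Ruler:** After release, a wrist-camera measurement put the two ends of its long edge within 0.4 mm of the board's edge. Its centre was about 2 mm off the middle of that edge. The last two pictures show it still flush with the pen above it.
- **Pen:** It is held still, slanted 45° from vertical by the tool's orientation; I did not measure the slant separately in the images. The nib was at (556, -10, 37) mm from two camera views and (556, -11, 35) mm from the arm's pose. The middle of the free edge was measured at (555, -12) mm.
- **Clearance:** The pen leans along the edge, so it is beside the wooden grip bar and clear of the ruler.
- **Other things:** The awl and pencil were still in the stand in the last picture that showed it. The weight and board look unchanged. I did not take a full picture of the whole scene after the final move.

The highest force reading I saw was about 15 N, while pressing the ruler against the board.

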